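# Sort the stripped engine parts into their stores

### The job

Sort the loose engine parts on the bench to where each belongs: stand the clean bright valve on its head in the empty middle pocket of the wooden valve rack, put the rusty burnt valve in the red scrap tray, lay the two wrist pins in the black cradle, one in each bay, and put the ball bearing over the peg of the steel spindle so that it lies flat on the shoulder.

Things in the scene. Friction and masses are not known exactly. Their poses are not given: they have to be found in the camera images.
- clean_valve_mid (a point): Clean, bright steel engine valve standing loose on its head, stem straight up: 115 mm tall, head 39 mm across and 12 mm thick, then a cone to 19 mm above the underside, then a plain stem 11 mm across to grasp. Not one of the two look-alikes already in the rack. Point: on the axis, half-way up (57.5 mm above the underside); z is up along the stem.
- burnt_valve_mid (a point): Rusty brown burnt valve standing loose on its head, stem straight up: 111 mm tall, head 35 mm across, cone up to 20 mm above the underside, stem 10 mm across to grasp. Point: on the axis, half-way up (55.5 mm above the underside); z is up along the stem.
- pin_a_mid (a point): Grey tubular wrist pin lying on its side, 64 mm long, 24 mm across; it does not roll. One of two alike. Point: its centre, 12 mm above its underside; x runs along its length, y across it, z up. Grip it across the round in its upper half (fingertips 12 mm or more above its underside), so that the fingers stay above the cradle's rails.
- pin_b_mid (a point): The other grey wrist pin, same size, axes and centre point.
- bearing_mid (a point): Bright ball bearing lying flat, ring 62 mm across, 16 mm high, bore effectively 16 mm. Point: its centre, 8 mm above its underside; z is its axis. Grip it round the outside.
- valve_rack: Wooden valve rack, fixed, 68 (x) x 200 (y) x 22 mm high, three round pockets 50 mm wide and 12 mm deep in a row along its y, 64 mm apart. The two outer pockets already hold bright valves (fixed, 125 mm tall over the bench); the middle one is empty. Origin: on the bench under the centre of the empty middle pocket, whose floor is 10 mm up.
- pin_cradle: Low black cradle lined with blue cloth, fixed, 58 (x) x 200 (y) mm, with two bays end to end along its y, each 42 mm wide (x) and 88 mm long (y), centred 48 mm to either side of the origin along y. Bay floor 6 mm and rails 14 mm above the bench, walls 8 mm thick. Origin: centre of its underside. A pin lies along y in its bay.
- bearing_spindle: Turned steel bearing spindle, fixed: dark round foot 80 mm across and 8 mm high, bright shoulder 40 mm across up to 28 mm, then a peg 9 mm across that tapers from 46 mm to a point at 58 mm. Origin: centre of the underside, peg axis along z. The bearing goes over the peg and lies flat on the shoulder.
- scrap_tray: Open red plastic scrap tray, fixed, 116 (x) x 166 (y) x 50 mm high plus a 4 mm rim all round and grips at the y ends, inside 108 x 158 mm, floor 4 mm up. Origin: centre of its underside. Anywhere inside it will do, the valve standing or lying.
Things that resemble listed ones, but are neither listed nor needed, are in the scene too. Leave any green or pink look-alike of the part that bears pin_a_mid alone.

How it is judged:
By the outcome, as a careful person would: the job done as asked, in the order asked, and still so for the second after the job is handed in, with the robot touching nothing.
It also fails if it takes over 120 s, if anything falls off the work surface, if the arm or the gripper's body presses on something with over 40 N, if the wrist force passes 120 N, or if a joint passes its speed limit or range.

### The arm

A 7-joint arm with a two-finger parallel gripper is mounted at the origin on a cart in front of the work surface, level with it; the furniture and walls round the work are solid. World frame = base frame: x ahead of the robot, y to its left, z up, the work surface at z = 0. Lengths are in mm, angles in rad, forces in N, time in s.
With the tool pointing down it reaches from about 425 to 950 mm from the base axis. Payload 4.7 kg.
Tool frame: the origin (TCP) lies on the centre line of the jaws, within the pads' length; the fingertips stand 25 mm ahead of it and the grasp point (between the pads) lies 6 mm ahead of it; z points along the fingers, y is the line along which they close (so a half turn about z gives the same grasp; the last joint's range is limited). The gripper opens to 87 mm and grips with 3 to 60 N. Pads are 19 mm wide; open, the fingers measure 117 mm over their backs; the gripper's body (75 mm by 190 mm) begins 51 mm behind the grasp point.
Start: joints at [-1.377, 0.469, -0.049, 1.532, 0.024, 1.141, -0.082], TCP at [149.106, 658.342, 247.573] pointing down, gripper open.
Joint ranges: [-2.59, 2.59], [-0.33, 1.99], [-1.39, 1.29], [0.1, 2.45], [-1.04, 4.18], [0.21, 1.99], [-2.66, 2.66]. Speed limits (rad/s): [2.57, 2.57, 3.14, 3.14, 3.14, 3.14, 3.14].

### API

Orientations are given as a rotation vector (axis times angle).
In Python, from station import r, snapshot, camera_info, workorder gives the robot as it stands.
- The arm moves only by the shell command python3 -m handwheel 'ROWS' [FORCE]. ROWS is JSON, a list of rows, each a list of 7 numbers: the turn, a rotation vector about the tool's x, y, z in degrees, then the shift along the tool's x, y, z in mm, then the opening in per cent of the stroke, from 0 (shut) to 100 (fully open). A call has exactly 10 rows; each row shifts and turns the commanded pose from where the row before left it, along the tool's axes as they then stand; what a row does not reach is not made up. A row lasts 1/10 s, in which the tool goes at most 50 mm and 8.59 degrees, less where a joint would pass 70% of its speed; a pose out of reach is approached as far as the arm can. A call is refused whole if a number of a shift passes 50 or a number of a turn 8.59, either way. A call with a gripper value outside its range is refused whole. The fingers move at their own pace and stop on an object; FORCE is the grip in N (left out, the last holds). Time passes only in rows, so rows that do not move let the fingers close, or fill a call up. It gives the time, the measured TCP pose, the force, the opening and the grip force at its end, in the units of the state.
- r.observe(): the state, without advancing time (a new reading comes with each control period).
- snapshot(name): name is "scene" or "side" or "wrist"; returns the picture (400x640x3 uint8, blue, green, red); there is no depth.
- camera_info(name): a dict with "vfov" (degrees; the focal length in pixels is half the picture's height over the tangent of half this angle, whatever the lens; pixels are square), "cx", "cy" (the principal point, pixels), "cam_to_world" (4x4, takes a point from camera to world coordinates). Camera axes: x right, y down, z forward; pixel columns grow to the right and rows downward; lengths in mm; the calibration is good to about 2 mm. The wrist camera is an equidistant fisheye: a pixel r from the principal point sees the ray r / f radians off the axis. A picture is of the moment at which its call begins: read the wrist's pose just before it. camera_info takes no time and is no camera call; for the wrist camera it gives the pose at the moment of the call.
- workorder.finish_job(): hands the job in; it is judged then, once.
The state is a dict: "time": time; "joint_pos": joint angles; "joint_vel": joint speeds; "tau": joint torques, N m; "tcp_pos": TCP position; "tool_rot": TCP orientation; "ft_force": force on the tool from outside, world axes, zero at the start; "moment": the same for the moment, N m; "opening": finger opening in mm; "grasp_force": force on a finger pad.
Only numpy, scipy, OpenCV 4.12 (cv2) and the standard library are available. Lean on these libraries where they do the work, as an engineer would, in place of code of your own. Each camera call takes 0.05 s, during which the arm holds its last target. There are 200 camera calls.

## Working session

There is one attempt and no reset: what is moved stays moved. The work goes in short steps, Python scripts to look and compute and a shell command to move; the robot and the scene stay as the last step left them, time stands still between calls to the robot, and variables do not carry over. Pictures are saved under pics/ and viewed, at most 14 in all, crops included, and the job is handed in when it is done.

```bash
mkdir -p pics; ls; python3 - <<'E'
from station import r, snapshot, camera_info
import cv2
o=r.observe();print(o)
for n in("scene","side","wrist"):
    print(n,camera_info(n)); cv2.imwrite(f"pics/{n}0.png",snapshot(n))
E
```

```text
pics
{'time': 0.0, 'joint_pos': array([-1.37686083,  0.46941432, -0.04859428,  1.53367722,  0.02408447,
        1.1409832 , -0.08226174]), 'joint_vel': array([ 0.00011721,  0.00054793, -0.00039843, -0.00063769,  0.00025279,
       -0.00044272, -0.00120336]), 'tau': array([ 1.82647280e-03, -5.07965505e+01, -8.05489859e-02, -2.36157739e+01,
       -6.14875322e-02,  3.77085444e-02,  1.50517085e-04]), 'tcp_pos': array([149.03673948, 657.78596705, 246.52472725]), 'tool_rot': array([-3.49190441e-01, -3.12196742e+00,  2.96980519e-03]), 'ft_force': array([ 0.21847018, -0.1508655 ,  0.04931587]), 'moment': array([ 0.04050387, -0.0138395 , -0.05251761]), 'grasp_force': 0.0, 'opening': 86.778431126062}
scene {'vfov': 50.20167196578936, 'cx': 316.949992137894, 'cy': 200.23647838180833, 'cam_to_world': array([[-7.14420054e-01, -3.88004917e-01,  5.82285300e-01,
        -1.68262485e+02],
       [-6.99667308e-01,  3.86204783e-01, -6.01091942e-01,
         6.65334652e+02],
       [ 8.34526106e-03, -8.36838126e-01, -5.47386798e-01,
         6.94287038e+02],
       [ 0.00000000e+00,  0.00000000e+00,  0
[... 229 characters left out ...]
       [ 4.03041065e-02, -4.30317590e-01,  9.01777329e-01,
        -1.39218782e+03],
       [-1.10235667e-02, -9.02647227e-01, -4.30240008e-01,
         7.47879539e+02],
       [ 0.00000000e+00,  0.00000000e+00,  0.00000000e+00,
         1.00000000e+00]])}
wrist {'vfov': 65.70646984690485, 'cx': 316.30342408400963, 'cy': 202.52681895137124, 'cam_to_world': array([[ 2.21586165e-01,  9.38922821e-01,  2.63293577e-01,
         7.80322352e+01],
       [ 9.75139359e-01, -2.12892328e-01, -6.14824198e-02,
         6.75444023e+02],
       [-1.67406452e-03,  2.70371583e-01, -9.62754592e-01,
         3.83615667e+02],
       [ 0.00000000e+00,  0.00000000e+00,  0.00000000e+00,
         1.00000000e+00]])}
```

View pics/scene0.png

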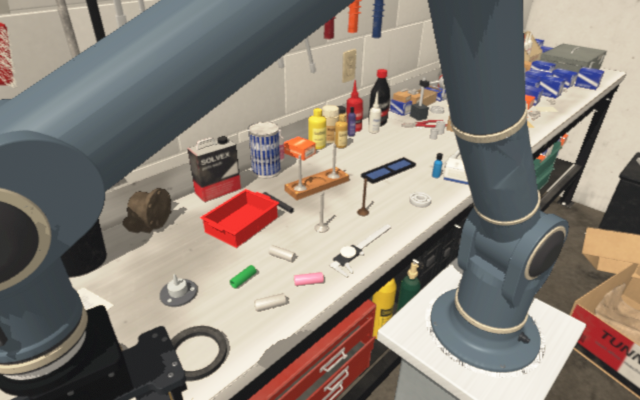

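View pics/side0.png

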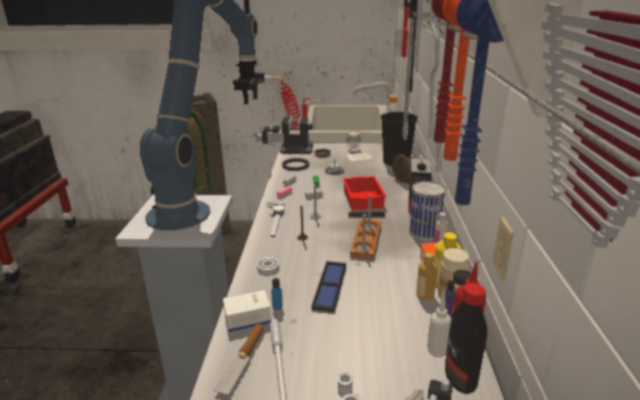

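The scene view shows the clean valve's head at (322,228), the burnt valve at (363,212), the grey pins at (282,254) and (270,302), and the green and pink look-alikes at (243,276) and (309,279). The bearing is at (420,200), the spindle at (179,290), the tray at (241,217), the rack at (317,183) and the cradle at (388,169). The side view is soft but shows the same layout.

```bash
cat > h.py <<'E'
import numpy as np, cv2, json
from scipy.spatial.transform import Rotation as R
from station import r, snapshot, camera_info
def ray(ci,u,v,fish=False):
    f=200/np.tan(np.radians(ci["vfov"]/2)); x=(u-ci["cx"])/f; y=(v-ci["cy"])/f
    if fish:
        t=np.hypot(x,y); s=np.sin(t)/max(t,1e-9); d=np.array([x*s,y*s,np.cos(t)])
    else: d=np.array([x,y,1.])
    M=np.array(ci["cam_to_world"]); return M[:3,3],M[:3,:3]@d
def atz(ci,u,v,z,fish=False):
    p,d=ray(ci,u,v,fish); return p+d*(z-p[2])/d[2]
def proj(ci,P,fish=False):
    f=200/np.tan(np.radians(ci["vfov"]/2)); M=np.array(ci["cam_to_world"])
    q=M[:3,:3].T@(np.asarray(P,float)-M[:3,3])
    if fish:
        t=np.arctan2(np.hypot(q[0],q[1]),q[2]); k=t/np.hypot(q[0],q[1])
    else: k=1/q[2]
    return np.array([ci["cx"]+f*k*q[0],ci["cy"]+f*k*q[1]])
def go(xyz,yaw=None):
    """needed shift in present tool axes, turn about tool z (yaw = direction of closing line in world, deg)"""
    o=r.observe(); T=R.from_rotvec(o["tool_rot"]); y=T.apply([0,1,0]); 
    print("t",round(o["time"],2),"tcp",o["tcp_pos"].round(1),"yaw",np.degrees(np.arctan2(y[1],y[0])).round(2),"zaxis",T.apply([0,0,1]).round(3),"open",round(o["opening"],1),"gf",round(o["grasp_force"],1),"F",o["ft_force"].round(1))
    if yaw is not None:
        # vertical-down target frame
        c,s=np.cos(np.radians(yaw)),np.sin(np.radians(yaw)); best=None
        for k in(1,-1):
            Y=k*np.array([c,s,0]);Z=np.array([0,0,-1.]);X=np.cross(Y,Z)
            D=T.inv()*R.from_matrix(np.c_[X,Y,Z]); v=np.degrees(D.as_rotvec())
            if best is None or np.linalg.norm(v)<np.linalg.norm(best): best=v
        print("turn deg",best.round(2))
    print("shift tool",T.inv().apply(np.array(xyz)-o["tcp_pos"]).round(1))
E
python3 - <<'E'
from h import *
i=cv2.imread("pics/scene0.png")[140:325,155:440]
cv2.imwrite("pics/c1.png",cv2.resize(i,None,fx=2.8,fy=2.8,interpolation=cv2.INTER_CUBIC))
ci=camera_info("scene")
for n,u,v,z in[("clean",322,228,3),("burnt",363,212,3),("pin1",282,254,12),("pin2",270,302,12),("green",243,276,12),("pink",309,279,12),("bearing",420,200,8),("spindle",179,291,8),("tray",241,217,30),("rack",317,183,20),("cradle",388,169,10)]:
    print(n,atz(ci,u,v,z).round(0))
E
```

```text
clean [462.  -6.   3.]
burnt [ 432. -143.    3.]
pin1 [450. 148.  12.]
pin2 [350. 271.  12.]
green [455. 263.  12.]
pink [341. 163.  12.]
bearing [ 348. -305.    8.]
spindle [521. 389.   8.]
tray [624. 138.  30.]
rack [ 617. -144.   20.]
cradle [ 526. -387.   10.]
```

View pics/c1.png

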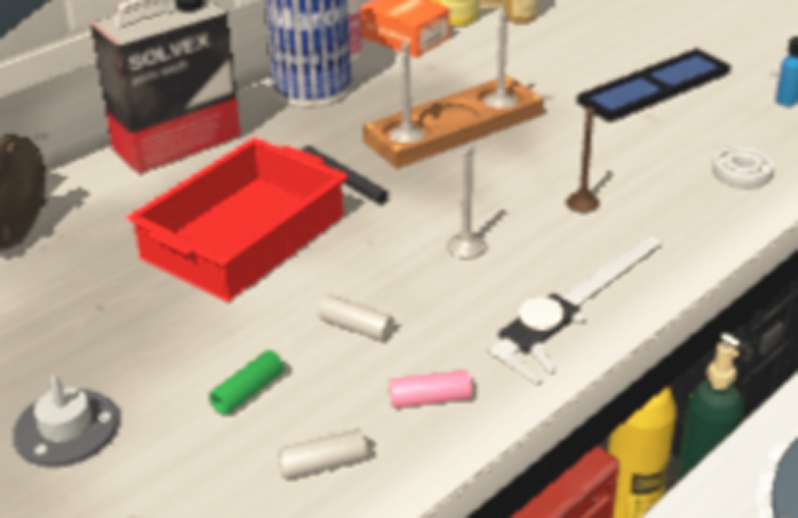

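The crop confirms these positions. Next I'll move over the middle of the bench and refine them with the wrist camera.

```bash
python3 -c "
from h import *
go([440,0,400],90)"
```

```text
t 0.15 tcp [149.  657.9 246.7] yaw 77.24 zaxis [-0.    -0.002 -1.   ] open 86.8 gf 0.0 F [-0.2 -0.4  0.9]
turn deg [-9.000e-02 -1.000e-02 -1.276e+01]
shift tool [-429.1 -577.6 -152.4]
```

```bash
python3 -m handwheel '[[0,0,0,-22,-29,-8,100],[0,0,0,-22,-29,-8,100],[0,0,0,-22,-29,-8,100],[0,0,0,-22,-29,-8,100],[0,0,0,-22,-29,-8,100],[0,0,0,-22,-29,-8,100],[0,0,0,-22,-29,-8,100],[0,0,0,-22,-29,-8,100],[0,0,0,-22,-29,-8,100],[0,0,0,-22,-29,-8,100]]' 20; python3 -m handwheel '[[0,0,0,-24,-32,-8,100],[0,0,0,-24,-32,-8,100],[0,0,0,-24,-32,-8,100],[0,0,0,-24,-32,-8,100],[0,0,0,-24,-32,-8,100],[0,0,0,-24,-32,-8,100],[0,0,0,-24,-32,-8,100],[0,0,0,-24,-32,-8,100],[0,0,-6.4,0,-32,-8,100],[0,0,-6.4,0,0,0,100]]'; python3 - <<'E'
from h import *
import pickle
go([440,0,400],90)
ci=camera_info("wrist"); i=snapshot("wrist"); cv2.imwrite("pics/w1.png",i)
ci2=camera_info("wrist");print(np.abs(ci["cam_to_world"]-ci2["cam_to_world"]).max())
pickle.dump(ci,open("w1.pkl","wb")); print(ci["cam_to_world"].round(2))
cv2.imwrite("pics/w1b.png",cv2.resize(i,(800,500),interpolation=cv2.INTER_CUBIC))
E
```

```text
time: 1.15
tcp_pos: [299.9, 325.3, 327.7]
tool_rot: [-0.349, -3.122, 0.0]
ft_force: [0.2, -0.7, 0.8]
opening: 87.1
grasp_force: 0.0
time: 2.15
tcp_pos: [423.2, -1.4, 400.6]
tool_rot: [0.006, 3.14, 0.0]
ft_force: [-0.1, 0.0, 0.4]
opening: 86.7
grasp_force: 0.0
t 2.15 tcp [423.2  -1.4 400.6] yaw 89.8 zaxis [ 0.002  0.    -1.   ] open 86.7 gf 0.0 F [-0.1  0.   0.4]
turn deg [ 0.01  0.09 -0.2 ]
shift tool [-16.8   1.5   0.6]
1.9169877857513677
[[ 0.0000e+00  9.6000e-01  2.7000e-01  3.5014e+02]
 [ 1.0000e+00 -0.0000e+00 -0.0000e+00 -1.5000e-01]
 [ 0.0000e+00  2.7000e-01 -9.6000e-01  5.3745e+02]
 [ 0.0000e+00  0.0000e+00  0.0000e+00  1.0000e+00]]
```

View pics/w1b.png

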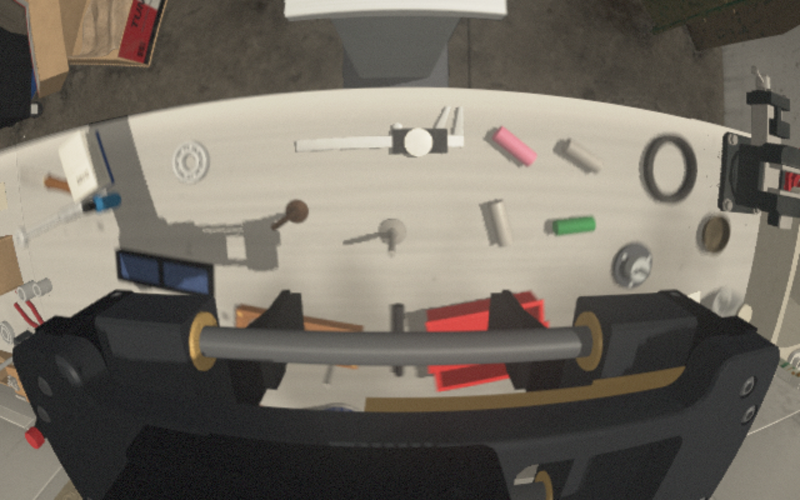

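The wrist view, at 800 px wide, shows the clean valve's head at (392,231), the burnt one at (297,211) and the bearing at (190,161). The pins are at (500,223) and (580,155), the spindle at (632,264) and the cradle at (165,272). The gripper hides the rack and the tray. I'll compute positions and check them with overlays.

```bash
cat > ov.py <<'E'
from h import *
def circ(x,y,z,rad): a=np.linspace(0,2*np.pi,40); return np.c_[x+rad*np.cos(a),y+rad*np.sin(a),0*a+z]
def rect(x,y,z,lx,ly,th):
    c,s=np.cos(np.radians(th)),np.sin(np.radians(th)); q=np.array([[-1,-1],[1,-1],[1,1],[-1,1],[-1,-1]])*[lx/2,ly/2]
    return np.c_[x+q[:,0]*c-q[:,1]*s,y+q[:,0]*s+q[:,1]*c,0*q[:,0]+z]
def tile(img,ci,fish,curves,ctr,w,h,k):
    u,v=[int(round(t)) for t in ctr]; P=cv2.copyMakeBorder(img,60,60,60,60,cv2.BORDER_CONSTANT)
    u0,v0=u-w//2,v-h//2; c=cv2.resize(P[v0+60:v0+60+h,u0+60:u0+60+w],None,fx=k,fy=k,interpolation=cv2.INTER_CUBIC)
    for cu in curves:
        p=np.array([(proj(ci,q,fish)-[u0-.5,v0-.5])*k-.5 for q in cu]); cv2.polylines(c,[np.round(p*8).astype(int).reshape(-1,1,2)],False,(0,255,255),1,cv2.LINE_AA,3)
    cv2.putText(c,f"{u0},{v0}",(3,12),0,.4,(0,0,255),1); return c
def valve(x,y,z0,hr,H): return [circ(x,y,z0+(0 if H<112 else 3),hr),[(x,y,z0+25),(x,y,z0+H)]]
E
python3 - <<'E'
from ov import *
import pickle
ci=pickle.load(open("w1.pkl","rb")); i=cv2.imread("pics/w1.png")
g=lambda u,v,z:atz(ci,u/1.25,v/1.25,z,True)
c=g(392,231,3);b=g(297,211,3);be=g(190,161,8);p1=g(500,223,12);p2=g(580,155,12);s=g(632,264,8)
print("clean",c,"burnt",b,"bear",be,"pin",p1,p2,"spin",s)
e=[g(*q) for q in[(491,203,12),(506,244,12),(565,143,12),(596,167,12)]]
t1=np.degrees(np.arctan2(*(e[1]-e[0])[1::-1]));t2=np.degrees(np.arctan2(*(e[3]-e[2])[1::-1]));print(t1,t2)
cr=[g(*q,14) for q in[(118,249),(214,265),(211,293),(118,280)]];print(np.round(cr,0))
m=np.mean(cr,0);d=cr[1]-cr[0];tc=np.degrees(np.arctan2(d[1],d[0]))-90;print("cradle",m,tc)
T=lambda cu,P:tile(i,ci,True,cu,proj(ci,P,True),66,75,4)
R1=np.hstack([T(valve(c[0],c[1],0,19.5,115),c+[0,0,30]),T(valve(b[0],b[1],0,17.5,111),b+[0,0,30]),T([circ(*be[:2],16,31),circ(*be[:2],0,31)],be)])
R2=np.hstack([T([rect(*p1[:2],12,64,24,t1),rect(*p2[:2],12,64,24,t2)],(p1+p2)/2+[20,0,0]),T([circ(*s[:2],8,40),circ(*s[:2],28,20),[(*s[:2],28),(*s[:2],58)]],s),T([rect(*m[:2],14,58,200,tc)],m)])
cv2.imwrite("pics/t1.png",np.vstack([R1,R2]))
E
```

```text
clean [468.57118106  -5.26617709   3.        ] burnt [ 438.01666594 -140.76096153    3.        ] bear [ 355.46978238 -306.58528699    8.        ] pin [454.81822087 147.80268646  12.        ] [351.77243483 267.80404935  12.        ] spin [519.91122249 388.55202073   8.        ]
23.439377337195157 59.87440671808437
[[ 489. -472.   14.]
 [ 516. -279.   14.]
 [ 562. -292.   14.]
 [ 545. -487.   14.]]
cradle [ 527.82621721 -382.45729781   14.        ] -7.939978419362532
```

View pics/t1.png

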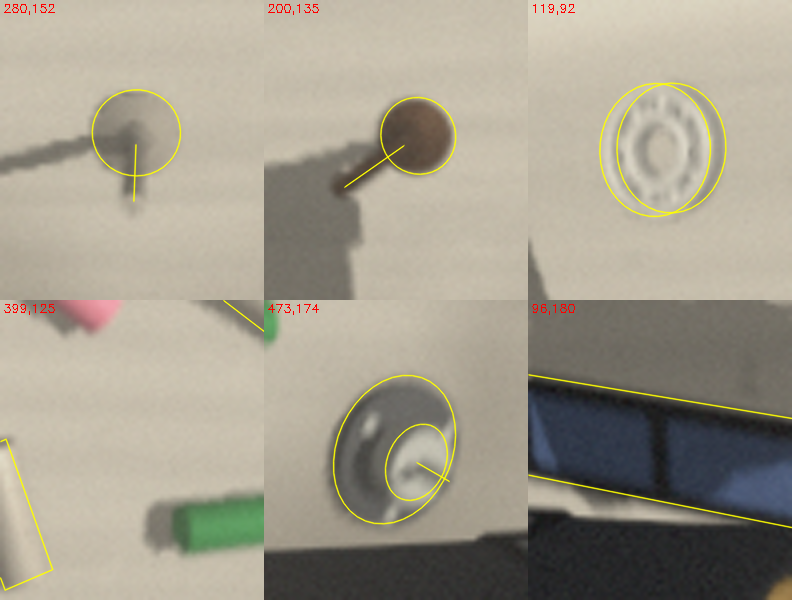

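The overlays fit all of these to within about 2 mm. Now the rack and the tray, from the scene picture.

```bash
python3 - <<'E'
from ov import *
ci=camera_info("scene"); i=cv2.imread("pics/scene0.png")
g=lambda u,v,z:atz(ci,u/2.8+155-.3,v/2.8+140-.3,z)
k=[g(*q,22) for q in[(364,125),(397,152),(543,96),(508,78)]]; print(np.round(k,0))
m=np.mean(k,0); d=(k[2]-k[1]+k[3]-k[0]); th=np.degrees(np.arctan2(d[1],d[0]))+90
t=[g(*q,54) for q in[(133,215),(230,263),(346,180),(256,140)]];print(np.round(t,0)); mt=np.mean(t,0)
dt=(t[1]-t[0]+t[2]-t[3]); tt=np.degrees(np.arctan2(dt[1],dt[0])); print("rack",m,th,"tray",mt,tt)
c=[468.6,-5.3];b=[438,-140.8]
T=lambda cu,P,k,w,h:tile(i,ci,False,cu,proj(ci,P),w,h,k)
a,s_=np.cos(np.radians(th)),np.sin(np.radians(th))
cu=[rect(*m[:2],22,68,200,th),circ(*m[:2],22,25)]
for sgn in(64,-64): x,y=m[0]-s_*sgn,m[1]+a*sgn; cu+=[[(x,y,35),(x,y,125)]]
A=T(cu,m+[0,0,40],6,66,66);B=T([rect(*mt[:2],54,116,166,tt)],mt,4,99,99)
C=T(valve(*c,0,19.5,115),[*c,50],6,40,66)[:, :240]; D=T(valve(*b,0,17.5,111),[*b,50],6,40,66)
cv2.imwrite("pics/t2.png",np.hstack([A,C]));
o=r.observe();print(o["joint_pos"].round(2))
E
python3 -m handwheel '[[0,0,0,-22,2,15,100],[0,0,0,-22,2,15,100],[0,0,-8.5,0,0,25,100],[0,0,-8.5,0,0,25,100],[0,0,-8.5,0,0,25,100],[0,0,-8.5,0,0,25,100],[0,0,-8.5,0,0,25,100],[0,0,-8.5,0,0,25,100],[0,0,-8.5,0,0,20,100],[0,0,-8.5,0,0,0,100]]'
python3 -c "
from h import *
go([468,-5.5,91],4); print(r.observe()['joint_pos'].round(2))"
```

```text
[[ 678.  -66.   22.]
 [ 613.  -54.   22.]
 [ 583. -253.   22.]
 [ 639. -256.   22.]]
[[668. 227.  54.]
 [547. 207.  54.]
 [574.  49.  54.]
 [693.  66.  54.]]
rack [ 628.09841708 -157.55766579   22.        ] -10.130506542262083 tray [620.31971468 137.27731848  54.        ] -171.55217361529918
[-0.69 -0.11  0.54  1.88  0.06  1.36  1.41]
time: 3.2
tcp_pos: [464.7, 8.3, 194.1]
tool_rot: [1.644, -2.662, -0.006]
ft_force: [-0.2, 0.3, -1.3]
opening: 87.1
grasp_force: 0.0
t 3.2 tcp [464.7   8.3 194.1] yaw 153.39 zaxis [-0.013 -0.003 -1.   ] open 87.1 gf 0.0 F [-0.2  0.3 -1.3]
turn deg [  0.7   -0.34 -30.6 ]
shift tool [  9.9 -10.1 103.1]
[-0.39  0.19  0.32  2.08 -0.07  0.89  2.65]
```

View pics/t2.png

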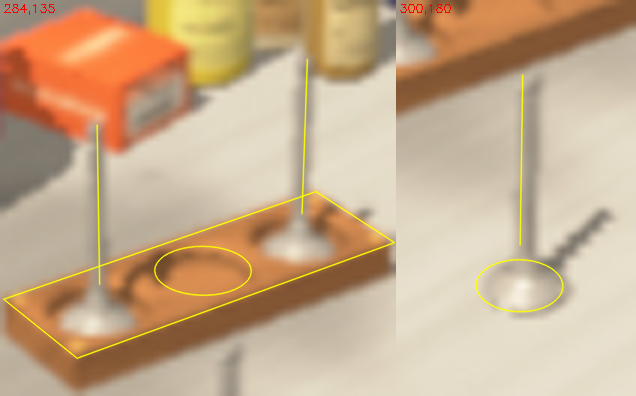

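The rack and tray estimates look good. The last joint reached its limit turning that way, so I'll turn back the other way and straighten the tool.

```bash
python3 -m handwheel '[[0,0,0,0,0,0,100],[0.7,-0.3,8,0,0,0,100],[0,0,8.5,0,0,0,100],[0,0,8.5,0,0,0,100],[0,0,8.5,0,0,0,100],[0,0,8.5,0,0,0,100],[0,0,8.5,0,0,0,100],[0,0,8.5,0,0,0,100],[0,0,5,0,0,0,100],[0,0,0,0,0,0,100]]'
python3 -c "
from h import *
go([467.5,-6,91],90); print(r.observe()['joint_pos'].round(2))"
```

```text
time: 4.2
tcp_pos: [467.2, 7.2, 197.8]
tool_rot: [0.027, 3.133, -0.004]
ft_force: [-0.4, -0.2, 0.1]
opening: 87.2
grasp_force: 0.0
t 4.2 tcp [467.2   7.2 197.8] yaw 89.03 zaxis [ 0.008 -0.003 -1.   ] open 87.2 gf 0.0 F [-0.4 -0.2  0.1]
turn deg [-0.15  0.47 -0.97]
shift tool [  0.3 -12.9 106.8]
[-0.53  0.19  0.48  2.09 -0.11  0.88  1.57]
```

```bash
python3 -m handwheel '[[0,0.5,0,0,-13,0,100],[0,0,0,0,0,27,100],[0,0,0,0,0,40,100],[0,0,0,0,0,40,100],[0,0,0,0,0,0,100],[0,0,0,0,0,0,0],[0,0,0,0,0,0,0],[0,0,0,0,0,0,0],[0,0,0,0,0,0,0],[0,0,0,0,0,0,0]]' 20
python3 -c "
from h import *
go([467.5,-6,91],90)"
```

```text
time: 5.2
tcp_pos: [467.0, -6.2, 91.2]
tool_rot: [0.024, 3.141, -0.003]
ft_force: [-0.5, 0.2, 0.3]
opening: 54.6
grasp_force: 0.0
t 5.2 tcp [467.   -6.2  91.2] yaw 89.14 zaxis [ 0.    -0.002 -1.   ] open 54.6 gf 0.0 F [-0.5  0.2  0.3]
turn deg [-0.11  0.01 -0.86]
shift tool [-0.5  0.2  0.2]
```

```bash
python3 -m handwheel '[[0,0,0,0,0,0,0],[0,0,0,0,0,0,0],[0,0,0,0,0,0,0],[0,0,0,0,0,0,0],[0,0,0,0,0,0,0],[0,0,0,0,0,0,0],[0,0,0,0,0,0,0],[0,0,0,0,0,-10,0],[0,0,0,0,0,-30,0],[0,0,0,0,0,-30,0]]' 25
python3 -c "
from h import *
go([520,-60,161],-10.1)"
```

```text
time: 6.2
tcp_pos: [466.1, -6.4, 161.3]
tool_rot: [-0.024, -3.138, 0.005]
ft_force: [0.6, 0.3, 0.3]
opening: 8.2
grasp_force: 25.0
t 6.2 tcp [466.1  -6.4 161.3] yaw 89.11 zaxis [-0.003 -0.003 -1.   ] open 8.2 gf 25.0 F [0.6 0.3 0.3]
turn deg [-2.000e-02 -2.800e-01 -8.079e+01]
shift tool [-54.7 -52.7   0.3]
```

```bash
python3 -m handwheel '[[0,0,8.5,-27,-26,0,0],[0,0,8.5,0,0,0,0],[0,0,8.5,0,0,0,0],[0,0,8.5,0,0,0,0],[0,0,8.5,0,0,0,0],[0,0,8.5,0,0,0,0],[0,0,8.5,0,0,0,0],[0,0,8.5,0,0,0,0],[0,0,8.5,0,0,0,0],[0,0,8.5,0,0,0,0]]'
python3 -c "
from h import *
go([570,-195,161],-10.1); print(r.observe()['joint_pos'].round(2))"
```

```text
time: 7.2
tcp_pos: [493.2, -32.4, 161.0]
tool_rot: [2.147, 2.294, -0.004]
ft_force: [-0.2, -0.6, -0.7]
opening: 8.3
grasp_force: 25.0
t 7.2 tcp [493.2 -32.4 161. ] yaw 3.79 zaxis [-0.001 -0.002 -1.   ] open 8.3 gf 25.0 F [-0.2 -0.6 -0.7]
turn deg [-0.08  0.11 13.89]
shift tool [-1.673e+02  6.590e+01  1.000e-01]
[-0.7   0.36  0.85  2.08 -0.36  0.85  0.42]
```

```bash
python3 -m handwheel '[[0,0,0,-30,7,-8,0],[0,0,0,-30,7,-8,0],[0,0,0,-34,7,-8,0],[0,0,0,-34,7,-8,0],[0,0,0,-34,8,-8,0],[0,0,0,-34,8,0,0],[0,0,7,0,0,0,0],[0,0,6.9,0,0,0,0],[0,0,0,0,0,0,0],[0,0,0,0,0,0,0]]'
python3 - <<'E'
from ov import *
import pickle
ci=camera_info("wrist"); i=snapshot("wrist"); pickle.dump(ci,open("w2.pkl","wb")); cv2.imwrite("pics/w2.png",i)
go([628,-158,200],-10.1)
m=[628.1,-157.6];th=-10.1;a,s=np.cos(np.radians(th)),np.sin(np.radians(th))
cu=[rect(*m,22,68,200,th),circ(*m,22,25),circ(*m,10,25)]
for q in(64,-64): x,y=m[0]-s*q,m[1]+a*q; cu+=[[(x,y,35),(x,y,125)]]
p=proj(ci,[*m,22],True);print(p)
cv2.imwrite("pics/w2b.png",tile(i,ci,True,cu,p,200,150,4))
E
```

```text
time: 8.2
tcp_pos: [551.3, -224.4, 200.9]
tool_rot: [2.399, 2.028, -0.005]
ft_force: [-0.1, -0.0, -0.8]
opening: 8.6
grasp_force: 25.0
t 8.25 tcp [ 551.3 -224.3  200.9] yaw -9.6 zaxis [-0.002 -0.002 -1.   ] open 8.6 gf 25.0 F [-0.9 -0.1 -0.9]
turn deg [-0.07  0.14  0.5 ]
shift tool [78.1 64.5  0.7]
[379.01841161 115.07491011]
```

View pics/w2b.png

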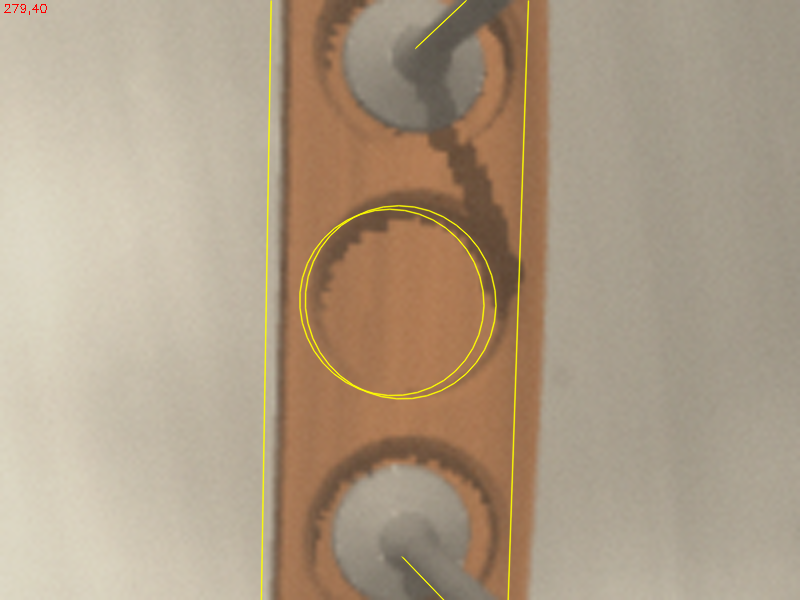

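The pocket's rim is centred at about (411,292) in the crop, against a predicted (400,302). I'll correct for that.

```bash
python3 - <<'E'
from h import *
import pickle
ci=pickle.load(open("w2.pkl","rb"))
p=atz(ci,278.5+411.5/4,39.5+292.5/4,22,True); print(p)
go([p[0],p[1],200],-10.1)
E
```

```text
[ 630.93024739 -155.41421958   22.        ]
t 8.25 tcp [ 551.3 -224.3  200.9] yaw -9.6 zaxis [-0.002 -0.002 -1.   ] open 8.6 gf 25.0 F [-0.9 -0.1 -0.9]
turn deg [-0.07  0.14  0.5 ]
shift tool [81.2 67.   0.7]
```

```bash
python3 -m handwheel '[[0,0,0,40,0,0,0],[0,0,0.5,41,0,0,0],[0,0,0,0,33,0,0],[0,0,0,0,34,0,0],[0,0,0,0,0,0,0],[0,0,0,0,0,30,0],[0,0,0,0,0,30,0],[0,0,0,0,0,20,0],[0,0,0,0,0,10,0],[0,0,0,0,0,5,0]]'
python3 -c "
from h import *
go([630.9,-155.4,101.5],-10.1)"
```

```text
time: 9.25
tcp_pos: [630.1, -157.0, 104.9]
tool_rot: [-2.411, -2.014, 0.006]
ft_force: [0.2, 0.3, -0.1]
opening: 8.6
grasp_force: 25.0
t 9.25 tcp [ 630.1 -157.   104.9] yaw -10.24 zaxis [-0.003 -0.002 -1.   ] open 8.6 gf 25.0 F [ 0.2  0.3 -0.1]
turn deg [-0.15  0.15 -0.14]
shift tool [1.7 0.5 3.4]
```

```bash
python3 -m handwheel '[[0,0,0,1.5,0,0,0],[0,0,0,0,0,2,0],[0,0,0,0,0,1,0],[0,0,0,0,0,0,0],[0,0,0,0,0,0,60],[0,0,0,0,0,0,60],[0,0,0,0,0,0,60],[0,0,0,0,0,0,60],[0,0,0,0,0,0,60],[0,0,0,0,0,0,60]]'
python3 -c "
from h import *
go([630.9,-155.4,101.5],-10.1)"
python3 -m handwheel '[[0,0,0,0,0,-20,60],[0,0,0,0,0,-40,60],[0,0,0,0,0,-40,60],[0,0,0,0,-40,0,100],[0,0,0,0,-40,0,100],[0,0,0,0,-40,0,100],[0,0,0,0,-40,0,100],[0,0,0,0,-20,0,100],[0,0,0,0,0,0,100],[0,0,0,0,0,0,100]]'
python3 - <<'E'
from h import *
cv2.imwrite("pics/s3.png",snapshot("scene"))
go([438,-141,91],0)
i=cv2.imread("pics/s3.png")[110:260,200:420];cv2.imwrite("pics/s3b.png",cv2.resize(i,None,fx=3.6,fy=3.6,interpolation=cv2.INTER_CUBIC))
E
```

```text
time: 10.25
tcp_pos: [631.0, -155.7, 102.4]
tool_rot: [2.411, 2.013, -0.005]
ft_force: [-0.4, 0.3, 0.3]
opening: 47.9
grasp_force: 0.0
t 10.25 tcp [ 631.  -155.7  102.4] yaw -10.27 zaxis [-0.002 -0.003 -1.   ] open 47.9 gf 0.0 F [-0.4  0.3  0.3]
turn deg [-0.08  0.16 -0.17]
shift tool [ 0.3 -0.2  0.9]
time: 11.25
tcp_pos: [455.0, -123.1, 203.1]
tool_rot: [2.409, 2.013, -0.002]
ft_force: [1.2, -0.2, 0.3]
opening: 86.5
grasp_force: 0.0
t 11.3 tcp [ 455.6 -123.4  203.2] yaw -10.22 zaxis [ 0.    -0.003 -1.   ] open 86.7 gf 0.0 F [0.3 0.2 0.8]
turn deg [  0.03   0.18 -10.22]
shift tool [-20.1 -14.2 112.2]
```

View pics/s3b.png

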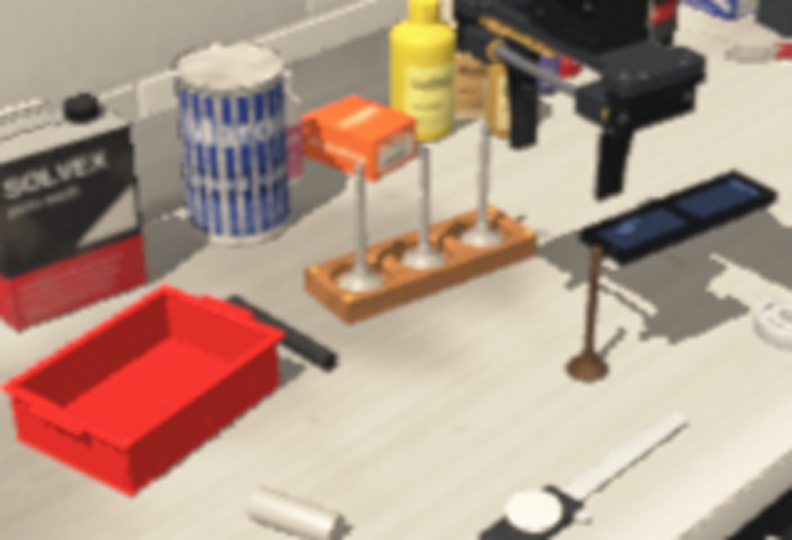

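The clean valve stands in the middle pocket of the rack, at crop (424,250). Next is the burnt valve.

```bash
python3 -m handwheel '[[0,0,0,-20,-14,0,100],[0,0,0,0,0,15,100],[0,0,0,0,0,30,100],[0,0,0,0,0,40,100],[0,0,0,0,0,29,0],[0,0,0,0,0,0,0],[0,0,0,0,0,0,0],[0,0,0,0,0,0,0],[0,0,0,0,0,0,0],[0,0,0,0,0,0,0]]' 25
python3 -m handwheel '[[0,0,0,0,0,0,0],[0,0,0,0,0,0,0],[0,0,0,0,0,0,0],[0,0,0,0,0,0,0],[0,0,0,0,0,0,0],[0,0,0,0,0,0,0],[0,0,0,0,0,-10,0],[0,0,0,0,0,-30,0],[0,0,0,0,0,-40,0],[0,0,0,0,0,-40,0]]'
python3 -c "
from h import *
go([620,137,208],8.4)"
```

```text
time: 12.3
tcp_pos: [437.4, -140.9, 89.8]
tool_rot: [2.409, 2.013, -0.002]
ft_force: [0.1, -0.3, -0.7]
opening: 46.7
grasp_force: 0.0
time: 13.3
tcp_pos: [436.1, -140.9, 210.1]
tool_rot: [2.413, 2.012, -0.007]
ft_force: [1.2, 1.9, -0.8]
opening: 8.0
grasp_force: 25.0
t 13.3 tcp [ 436.1 -140.9  210.1] yaw -10.34 zaxis [-0.003 -0.003 -1.   ] open 8.0 gf 25.0 F [ 1.2  1.9 -0.8]
turn deg [ -0.2    0.18 -18.74]
shift tool [306.4 131.1   0.6]
```

```bash
python3 -m handwheel '[[0,0,0,30,13,0,0],[0,0,0,34,15,0,0],[0,0,0,34,15,0,0],[0,0,0,34,15,0,0],[0,0,0,34,15,0,0],[0,0,0,34,15,0,0],[0,0,0,34,14,0,0],[0,0,0,34,14,0,0],[0,0,0,34,14,0,0],[0,0,0,4,0,0,0]]'
python3 -m handwheel '[[0,0,-8,0,0,0,0],[0,0,-8,0,0,30,0],[0,0,0,0,0,40,0],[0,0,0,0,0,30,0],[0,0,0,0,0,10,0],[0,0,0,0,0,4,0],[0,0,0,0,0,0,0],[0,0,0,0,0,0,60],[0,0,0,0,0,0,60],[0,0,0,0,0,0,60]]'
python3 -c "
from h import *
go([620,137,93],8.4)"
```

```text
time: 14.3
tcp_pos: [620.8, 143.3, 207.4]
tool_rot: [2.403, 2.022, -0.003]
ft_force: [-0.5, 0.3, -1.1]
opening: 7.9
grasp_force: 25.0
time: 15.3
tcp_pos: [619.7, 137.2, 94.8]
tool_rot: [2.107, 2.329, -0.002]
ft_force: [0.1, 0.0, 0.8]
opening: 24.5
grasp_force: 0.0
t 15.3 tcp [619.7 137.2  94.8] yaw 5.74 zaxis [ 0.    -0.002 -1.   ] open 24.5 gf 0.0 F [0.1 0.  0.8]
turn deg [-0.01  0.11 -2.66]
shift tool [-0.3  0.3  1.8]
```

```bash
python3 -m handwheel '[[0,0,0,0,0,0,60],[0,0,0,0,0,0,60],[0,0,0,0,0,-30,60],[0,0,0,0,0,-40,60],[0,0,0,0,0,-40,60],[0,0,0,-4,-40,-20,100],[0,0,0,-4,-45,0,100],[0,0,0,-4,-45,0,100],[0,0,0,-4,-45,0,100],[0,0,0,0,0,0,100]]'
python3 - <<'E'
from ov import *
import pickle
ci=camera_info("wrist"); i=snapshot("wrist"); pickle.dump(ci,open("w4.pkl","wb")); cv2.imwrite("pics/w4.png",i)
p1=[454.8,147.8];p2=[351.8,267.8]
go([*p1,38],23.4-90)
A=tile(i,ci,True,[rect(*p1,12,64,24,23.4)],proj(ci,[*p1,12],True),100,140,4)
B=tile(i,ci,True,[rect(*p2,12,64,24,59.9)],proj(ci,[*p2,12],True),100,140,4)
cv2.imwrite("pics/t4.png",np.hstack([A,B])); cv2.imwrite("pics/w4b.png",i)
E
```

```text
time: 16.3
tcp_pos: [440.2, 102.9, 222.6]
tool_rot: [-2.101, -2.324, 0.009]
ft_force: [0.5, 0.3, -0.2]
opening: 82.9
grasp_force: 0.0
t 16.35 tcp [443.9 104.  223.8] yaw 5.79 zaxis [-0.004  0.001 -1.   ] open 84.6 gf 0.0 F [0.9 0.7 0.1]
turn deg [-2.700e-01  7.000e-02  7.239e+01]
shift tool [ 42.1  16.  185.8]
```

View pics/t4.png

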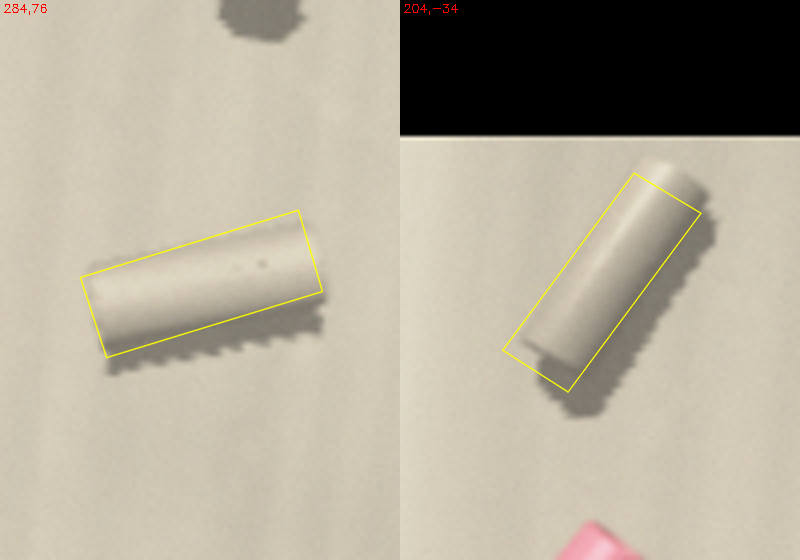

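Pin 1 matches. Pin 2's true centre is about (617,268) in the right-hand tile, so I'll correct it and grasp pin 1.

```bash
python3 - <<'E'
from h import *
import pickle
ci=pickle.load(open("w4.pkl","rb"))
print(atz(ci,203.5+217.5/4,-34.5+268.5/4,12,True), atz(ci,203.5+(255+.5)/4,-34.5+182.5/4,12,True)-atz(ci,203.5+150.5/4,-34.5+350.5/4,12,True))
E
python3 -m handwheel '[[0,0,0,42,16,0,100],[0,0,8.5,0,0,20,100],[0,0,8.5,0,0,20,100],[0,0,8.5,0,0,20,100],[0,0,8.5,0,0,20,100],[0,0,8.5,0,0,20,100],[0,0,8.5,0,0,10,100],[0,0,8.5,0,0,0,100],[0,0,8.5,0,0,0,100],[0,0,4.5,0,0,0,100]]'
python3 -c "
from h import *
go([454.8,147.8,38],23.4-90)"
```

```text
[356.30300394 271.49714242  12.        ] [24.42820534 52.39469613  0.        ]
time: 17.35
tcp_pos: [460.1, 147.3, 113.7]
tool_rot: [3.074, 0.626, -0.001]
ft_force: [0.6, 0.5, -0.6]
opening: 86.8
grasp_force: 0.0
t 17.35 tcp [460.1 147.3 113.7] yaw -66.98 zaxis [-0.    -0.004 -1.   ] open 86.8 gf 0.0 F [ 0.6  0.5 -0.6]
turn deg [ 0.23  0.1  -0.39]
shift tool [-4.5 -2.8 75.7]
```

```bash
python3 -m handwheel '[[0,0,0,-4.5,-2.8,20,100],[0,0,0,0,0,30,100],[0,0,0,0,0,20,100],[0,0,0,0,0,6,60],[0,0,0,0,0,0,0],[0,0,0,0,0,0,0],[0,0,0,0,0,0,0],[0,0,0,0,0,0,0],[0,0,0,0,0,0,0],[0,0,0,0,0,0,0]]' 30
python3 -m handwheel '[[0,0,0,0,0,0,0],[0,0,0,0,0,0,0],[0,0,0,0,0,0,0],[0,0,0,0,0,0,0],[0,0,0,0,0,0,0],[0,0,0,0,0,-10,0],[0,0,0,0,0,-30,0],[0,0,0,0,0,-40,0],[0,0,0,0,0,-40,0],[0,0,0,0,0,-40,0]]'
python3 -c "
from h import *
go([520,-330,200],-8); print(r.observe()['joint_pos'].round(2))"
```

```text
time: 18.35
tcp_pos: [453.0, 148.0, 38.2]
tool_rot: [3.075, 0.633, -0.003]
ft_force: [-0.4, 0.9, 0.0]
opening: 39.1
grasp_force: 0.0
time: 19.35
tcp_pos: [452.5, 147.7, 199.3]
tool_rot: [3.074, 0.63, -0.006]
ft_force: [0.7, 2.3, -0.4]
opening: 23.9
grasp_force: 28.9
t 19.35 tcp [452.5 147.7 199.3] yaw -66.83 zaxis [-0.003 -0.004 -1.   ] open 23.9 gf 28.9 F [ 0.7  2.3 -0.4]
turn deg [ 1.000e-02  3.100e-01 -5.883e+01]
shift tool [-125.9  465.7    1.2]
[-1.38  0.42  1.26  2.09 -0.48  0.98 -1.03]
```

```bash
python3 -m handwheel '[[0,0,-8.4,0,0,0,0],[0,0,-8.4,0,0,0,0],[0,0,-8.4,0,0,0,0],[0,0,-8.4,0,0,0,0],[0,0,-8.4,0,0,0,0],[0,0,-8.4,0,0,0,0],[0,0,-8.4,0,0,0,0],[0,0,0,-30,5,0,0],[0,0,0,-45,7,0,0],[0,0,0,-46,7,0,0]]'
python3 -m handwheel '[[0,0,0,-48,7,0,0],[0,0,0,-48,7,0,0],[0,0,0,-48,7,0,0],[0,0,0,-48,7,0,0],[0,0,0,-48,7,0,0],[0,0,0,-48,7,0,0],[0,0,0,-48,7,0,0],[0,0,0,-48,7,0,0],[0,0,0,-48,7,0,0],[0,0,0,-18,5,0,0]]'
python3 - <<'E'
from ov import *
import pickle
go([520,-330,200],-8); print(r.observe()['joint_pos'].round(2))
snapshot("side")
ci=camera_info("wrist"); i=snapshot("wrist"); pickle.dump(ci,open("w5.pkl","wb")); cv2.imwrite("pics/w5.png",i)
m=[527.8,-382.5];th=-7.9; a,s=np.cos(np.radians(th)),np.sin(np.radians(th))
cu=[rect(*m,14,58,200,th)]+[rect(m[0]-s*q,m[1]+a*q,14,42,88,th) for q in(48,-48)]
p=proj(ci,[*m,14],True);print(p)
cv2.imwrite("pics/w5b.png",tile(i,ci,True,cu,p,260,200,3))
E
```

```text
time: 20.35
tcp_pos: [454.7, 24.7, 198.5]
tool_rot: [2.368, 2.064, -0.005]
ft_force: [0.8, 0.2, -1.8]
opening: 24.0
grasp_force: 28.9
time: 21.35
tcp_pos: [457.4, -434.7, 200.1]
tool_rot: [2.375, 2.052, -0.011]
ft_force: [-0.5, -0.3, -1.4]
opening: 24.1
grasp_force: 28.9
t 21.35 tcp [ 457.4 -434.7  200.1] yaw -8.33 zaxis [-0.003 -0.006 -1.   ] open 24.1 gf 28.9 F [-0.5 -0.3 -1.4]
turn deg [-0.14  0.39 -0.33]
shift tool [112.7  46.7  -0.8]
[ 0.08  0.57  0.89  1.73 -0.49  1.07  0.99]
[374.48810409 128.68840283]
```

View pics/w5b.png

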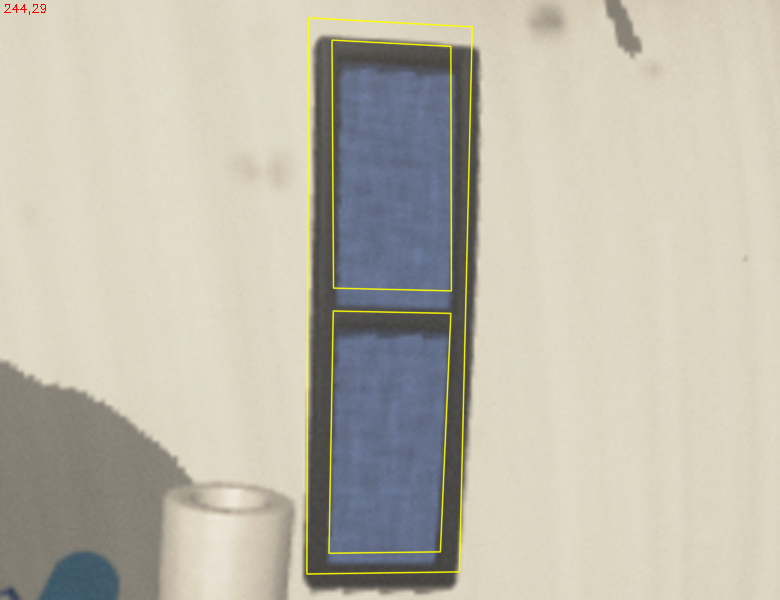

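```bash
python3 - <<'E'
from h import *
import pickle
ci=pickle.load(open("w5.pkl","rb"))
g=lambda x,y:atz(ci,243.5+(x+.5)/3,28.5+(y+.5)/3,14,True)
k=np.array([g(*q) for q in[(317,39),(478,48),(457,586),(305,581)]]);print(k.round(1));m=k.mean(0);d=k[0]+k[1]-k[2]-k[3];th=np.degrees(np.arctan2(d[1],d[0]))-90
print(m,th,np.linalg.norm(d)/2)
a,s=np.cos(np.radians(th)),np.sin(np.radians(th))
for q in(48,-48): print("bay",m[0]-s*q,m[1]+a*q)
go([m[0]+s*48,m[1]-a*48,200],th)
E
```

```text
[[ 514.7 -287.7   14. ]
 [ 571.2 -295.6   14. ]
 [ 541.6 -491.3   14. ]
 [ 484.5 -480.4   14. ]]
[ 528.01552308 -388.75696457   14.        ] -8.753550839972263 196.4704040364511
bay 535.3203857252247 -341.3160646847042
bay 520.7106604326345 -436.1978644509136
t 21.45 tcp [ 458.3 -432.9  199.8] yaw -8.27 zaxis [-0.003 -0.005 -1.   ] open 24.1 gf 28.9 F [-1.   0.2 -0.8]
turn deg [-0.13  0.32  0.48]
shift tool [ 5.7 62.2 -0.4]
```

```bash
python3 -m handwheel '[[-0.1,0.3,0.5,5.7,31,0,0],[0,0,0,0,31,0,0],[0,0,0,0,0,30,0],[0,0,0,0,0,40,0],[0,0,0,0,0,40,0],[0,0,0,0,0,25,0],[0,0,0,0,0,12,0],[0,0,0,0,0,5,0],[0,0,0,0,0,0,0],[0,0,0,0,0,0,0]]'
python3 -c "
from h import *
go([520.7,-436.2,44.5],-8.75)"
```

```text
time: 22.45
tcp_pos: [523.2, -432.8, 49.0]
tool_rot: [2.378, 2.051, 0.004]
ft_force: [1.0, 0.3, -0.1]
opening: 24.0
grasp_force: 28.9
t 22.45 tcp [ 523.2 -432.8   49. ] yaw -8.45 zaxis [ 0.003  0.001 -1.   ] open 24.0 gf 28.9 F [ 1.   0.3 -0.1]
turn deg [ 0.15 -0.07  0.3 ]
shift tool [-3.7 -2.   4.5]
```

```bash
python3 -m handwheel '[[0,0,0.3,-3.7,-2,0,0],[0,0,0,0,0,3,0],[0,0,0,0,0,1.3,0],[0,0,0,0,0,0,0],[0,0,0,0,0,0,60],[0,0,0,0,0,0,60],[0,0,0,0,0,0,60],[0,0,0,0,0,-30,60],[0,0,0,0,0,-40,60],[0,0,0,0,0,-40,100]]'
python3 - <<'E'
from h import *
go([354,270,38],62-90); print(r.observe()['joint_pos'].round(2))
E
```

```text
time: 23.45
tcp_pos: [519.6, -435.4, 153.5]
tool_rot: [-2.382, -2.043, -0.002]
ft_force: [0.4, -0.1, 0.0]
opening: 54.1
grasp_force: 0.0
t 23.45 tcp [ 519.6 -435.4  153.5] yaw -8.76 zaxis [-0.001  0.003 -1.   ] open 54.1 gf 0.0 F [ 0.4 -0.1  0. ]
turn deg [-0.1  -0.16 19.24]
shift tool [ 671.5 -271.   117.9]
[ 0.1   0.69  0.83  1.65 -0.57  1.06  0.95]
```

```bash
python3 -m handwheel '[[0,0,0,35,-13,-15,100],[0,0,0,43,-13,-15,100],[0,0,0,43,-13,-10,100],[0,0,0,43,-13,-10,100],[0,0,0,43,-13,0,100],[0,0,0,43,-13,0,100],[0,0,0,43,-13,0,100],[0,0,0,43,-13,0,100],[0,0,0,43,-13,0,100],[0,0,0,41,-13,0,100]]'
python3 - <<'E'
from h import *
cv2.imwrite("pics/s6.png",snapshot("scene"))
go([354,270,100],62-90); print(r.observe()['joint_pos'].round(2))
E
```

```text
time: 24.45
tcp_pos: [454.8, 1.0, 204.0]
tool_rot: [-2.383, -2.044, -0.004]
ft_force: [1.7, 0.1, -0.3]
opening: 87.0
grasp_force: 0.0
t 24.5 tcp [453.6   9.2 203.1] yaw -8.09 zaxis [-0.003  0.007 -1.   ] open 86.9 gf 0.0 F [-0.1  4.2 -0.9]
turn deg [-0.28 -0.34 19.91]
shift tool [ 243.5 -135.   105.3]
[-1.01  0.25  1.06  2.13 -0.28  0.92  0.08]
```

```bash
python3 -m handwheel '[[0,0,0,35,-19,0,100],[0,0,0,35,-19,0,100],[0,0,0,35,-19,0,100],[0,0,0,35,-19,0,100],[0,0,0,35,-19,0,100],[0,0,0,35,-20,0,100],[0,0,0,34,-20,0,100],[0,0,6.6,0,0,20,100],[0,0,6.6,0,0,20,100],[0,0,6.6,0,0,20,100]]'
python3 - <<'E'
from h import *
snapshot("scene")
go([354,270,38],62-90); print(r.observe()['joint_pos'].round(2))
E
```

```text
time: 25.5
tcp_pos: [359.1, 261.3, 143.9]
tool_rot: [-2.702, -1.599, -0.004]
ft_force: [-0.3, -0.6, 0.1]
opening: 87.3
grasp_force: 0.0
t 25.55 tcp [357.5 259.9 141.5] yaw -28.95 zaxis [-0.002 -0.002 -1.   ] open 87.1 gf 0.0 F [-1.7 -0.3 -2.1]
turn deg [-0.04  0.15 -0.95]
shift tool [  7.4  -7.8 103.5]
[-1.54  0.35  1.01  2.21 -0.42  0.78 -0.76]
```

```bash
python3 -m handwheel '[[0,0,-1,7.4,-7.8,20,100],[0,0,0,0,0,40,100],[0,0,0,0,0,30,100],[0,0,0,0,0,13,60],[0,0,0,0,0,0,0],[0,0,0,0,0,0,0],[0,0,0,0,0,0,0],[0,0,0,0,0,0,0],[0,0,0,0,0,0,0],[0,0,0,0,0,0,0]]' 30
python3 -m handwheel '[[0,0,0,0,0,0,0],[0,0,0,0,0,0,0],[0,0,0,0,0,0,0],[0,0,0,0,0,0,0],[0,0,0,0,0,-10,0],[0,0,0,0,0,-30,0],[0,0,0,0,0,-40,0],[0,0,0,0,0,-40,0],[0,0,0,0,0,-30,0],[0,0,0,0,0,0,0]]'
python3 -c "
from h import *
go([535.3,-341.3,188],-8.75); print(r.observe()['joint_pos'].round(2))"
```

```text
time: 26.55
tcp_pos: [356.0, 271.6, 42.0]
tool_rot: [-2.685, -1.628, -0.004]
ft_force: [0.2, -0.2, 0.3]
opening: 39.2
grasp_force: 0.0
time: 27.55
tcp_pos: [358.0, 272.1, 195.0]
tool_rot: [-2.682, -1.625, -0.014]
ft_force: [0.3, 0.8, -1.1]
opening: 23.4
grasp_force: 30.0
t 27.55 tcp [358.  272.1 195. ] yaw -27.57 zaxis [ 0.005  0.009 -1.   ] open 23.4 gf 30.0 F [ 0.3  0.8 -1.1]
turn deg [  0.12  -0.59 -18.82]
shift tool [-461.7  441.1    2.3]
[-1.68  0.26  1.11  2.15 -0.31  0.89 -0.87]
```

```bash
python3 -m handwheel '[[0,0,0,-25,28,0,0],[0,0,0,-28,30,0,0],[0,0,0,-28,30,0,0],[0,0,0,-28,31,0,0],[0,0,0,-29,31,0,0],[0,0,0,-29,31,0,0],[0,0,0,-29,31,0,0],[0,0,-6.3,0,0,0,0],[0,0,-6.3,0,0,0,0],[0,0,-6.2,0,0,0,0]]'
python3 -c "
from h import *
go([535.3,-341.3,188],-8.75); print(r.observe()['joint_pos'].round(2))"
```

```text
time: 28.55
tcp_pos: [452.1, -1.9, 190.1]
tool_rot: [-2.381, -2.047, -0.0]
ft_force: [0.3, -0.5, -1.5]
opening: 23.8
grasp_force: 30.0
t 28.55 tcp [452.1  -1.9 190.1] yaw -8.63 zaxis [-0.001  0.002 -1.   ] open 23.8 gf 30.0 F [ 0.3 -0.5 -1.5]
turn deg [-0.08 -0.07  0.12]
shift tool [-323.   133.2    1.5]
[-0.94  0.26  1.01  2.14 -0.28  0.88  0.09]
```

```bash
python3 -m handwheel '[[0,0,0,-25,13,0,0],[0,0,0,-37,15,0,0],[0,0,0,-37,15,0,0],[0,0,0,-37,15,0,0],[0,0,0,-37,15,0,0],[0,0,0,-37,15,0,0],[0,0,0,-37,15,0,0],[0,0,0,-37,15,0,0],[0,0,0,-37,15,0,0],[0,0,0,-2,0,0,0]]'
python3 -m handwheel '[[0,0,0,0,0,0,0],[0,0,0,0,0,20,0],[0,0,0,0,0,40,0],[0,0,0,0,0,40,0],[0,0,0,0,0,25,0],[0,0,0,0,0,10,0],[0,0,0,0,0,0,0],[0,0,0,0,0,0,0],[0,0,0,0,0,0,0],[0,0,0,0,0,0,0]]'
python3 -c "
from h import *
go([535.3,-341.3,47],-8.75); print(r.observe()['joint_pos'].round(2))"
```

```text
time: 29.55
tcp_pos: [533.4, -346.6, 189.4]
tool_rot: [2.391, 2.036, -0.004]
ft_force: [-1.0, -0.5, -0.8]
opening: 23.6
grasp_force: 30.0
time: 30.55
tcp_pos: [536.1, -340.5, 56.7]
tool_rot: [2.384, 2.045, 0.005]
ft_force: [0.1, 0.1, -0.6]
opening: 23.9
grasp_force: 30.0
t 30.55 tcp [ 536.1 -340.5   56.7] yaw -8.76 zaxis [ 0.003  0.001 -1.   ] open 23.9 gf 30.0 F [ 0.1  0.1 -0.6]
turn deg [ 0.15 -0.11 -0.  ]
shift tool [-1.  -0.7  9.7]
[-0.    0.73  0.74  1.82 -0.65  0.84  0.91]
```

```bash
python3 -m handwheel '[[0,0,0,-1,-0.7,4,0],[0,0,0,0,0,3,0],[0,0,0,0,0,1.5,0],[0,0,0,0,0,0,0],[0,0,0,0,0,0,0],[0,0,0,0,0,0,0],[0,0,0,0,0,0,0],[0,0,0,0,0,0,0],[0,0,0,0,0,0,0],[0,0,0,0,0,0,0]]'
```

```text
time: 31.55
tcp_pos: [534.4, -341.1, 47.7]
tool_rot: [-2.384, -2.044, -0.005]
ft_force: [-2.6, 1.4, 6.0]
opening: 23.5
grasp_force: 30.0
```

```bash
python3 -m handwheel '[[0,0,0,0,0,0,60],[0,0,0,0,0,0,60],[0,0,0,0,0,0,60],[0,0,0,0,0,-20,60],[0,0,0,0,0,-40,100],[0,0,0,0,0,-40,100],[0,0,0,-18,-35,-40,100],[0,0,0,-19,-36,-20,100],[0,0,0,-19,-36,0,100],[0,0,0,0,0,0,100]]'
python3 - <<'E'
from ov import *
import pickle
snapshot("side");snapshot("side")
ci=camera_info("wrist"); i=snapshot("wrist"); pickle.dump(ci,open("w7.pkl","wb")); cv2.imwrite("pics/w7.png",i)
be=[355.5,-306.6]; go([*be,28],-8.75); print(r.observe()['joint_pos'].round(2))
p=proj(ci,[*be,8],True); print(p, proj(ci,[528,-388.8,14],True))
A=tile(i,ci,True,[circ(*be,16,31),circ(*be,0,31)],p,100,120,4)
q=proj(ci,[528,-388.8,14],True);B=tile(i,ci,True,[],q,160,192,2.5)
cv2.imwrite("pics/w7b.png",np.hstack([A,B]))
E
```

```text
time: 32.55
tcp_pos: [418.0, -382.0, 203.5]
tool_rot: [-2.394, -2.033, -0.003]
ft_force: [0.4, -0.8, -0.1]
opening: 85.5
grasp_force: 0.0
t 32.7 tcp [ 424.9 -378.5  202.1] yaw -8.74 zaxis [ 0.001  0.003 -1.   ] open 86.7 gf 0.0 F [0.5 0.  0.3]
turn deg [ 0.05 -0.18  0.01]
shift tool [ 60.  -79.6 174.2]
[-0.03  0.46  0.92  1.88 -0.44  1.02  0.93]
[242.64555048 132.76150106] [409.69791967 183.09620837]
```

View pics/w7b.png

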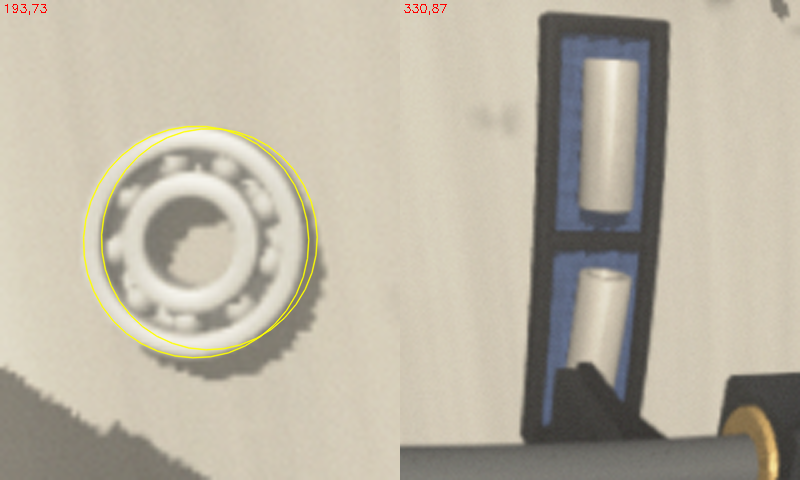

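Both pins lie in their bays, and the bearing sits exactly where predicted. I'll grasp the bearing now.

```bash
python3 -m handwheel '[[0,0,0,30,-40,0,100],[0,0,0,30,-39.6,0,100],[0,0,0,0,0,20,100],[0,0,0,0,0,40,100],[0,0,0,0,0,40,100],[0,0,0,0,0,25,100],[0,0,0,0,0,5,100],[0,0,0,0,0,0,100],[0,0,0,0,0,0,100],[0,0,0,0,0,0,100]]' 40
python3 -c "
from h import *
go([355.5,-306.6,28],-8.75); print(r.observe()['joint_pos'].round(2))"
```

```text
time: 33.7
tcp_pos: [355.8, -307.8, 73.5]
tool_rot: [2.383, 2.045, 0.005]
ft_force: [0.4, -0.3, 0.1]
opening: 86.9
grasp_force: 0.0
t 33.7 tcp [ 355.8 -307.8   73.5] yaw -8.73 zaxis [ 0.003  0.001 -1.   ] open 86.9 gf 0.0 F [ 0.4 -0.3  0.1]
turn deg [ 0.16 -0.09  0.02]
shift tool [ 1.1 -0.6 45.5]
[ 0.    0.5   0.8   2.2  -0.59  0.67  1.07]
```

```bash
python3 -m handwheel '[[0,0,0,1.1,-0.6,15,100],[0,0,0,0,0,20,100],[0,0,0,0,0,8,100],[0,0,0,0,0,2.5,100],[0,0,0,0,0,0,100],[0,0,0,0,0,0,0],[0,0,0,0,0,0,0],[0,0,0,0,0,0,0],[0,0,0,0,0,0,0],[0,0,0,0,0,0,0]]' 40
python3 -m handwheel '[[0,0,0,0,0,0,0],[0,0,0,0,0,0,0],[0,0,0,0,0,-10,0],[0,0,0,0,0,-30,0],[0,0,0,0,0,-40,0],[0,0,0,0,0,-40,0],[0,0,0,0,0,-40,0],[0,0,0,0,0,0,0],[0,0,0,0,0,0,0],[0,0,0,0,0,0,0]]'
python3 -c "
from h import *
go([470,0,190],-8.75); print(r.observe()['joint_pos'].round(2))"
```

```text
time: 34.7
tcp_pos: [354.1, -305.9, 27.1]
tool_rot: [-2.383, -2.044, -0.003]
ft_force: [-1.0, 0.7, 2.8]
opening: 60.2
grasp_force: 40.0
time: 35.7
tcp_pos: [353.6, -305.3, 185.8]
tool_rot: [-2.382, -2.043, -0.003]
ft_force: [-0.4, -0.3, -2.3]
opening: 60.0
grasp_force: 40.0
t 35.7 tcp [ 353.6 -305.3  185.8] yaw -8.75 zaxis [-0.001  0.004 -1.   ] open 60.0 gf 40.0 F [-0.4 -0.3 -2.3]
turn deg [-0.1  -0.22  0.  ]
shift tool [319.5  68.6  -3.1]
[-0.21  0.31  1.02  2.12 -0.34  0.89  0.85]
```

```bash
python3 -m handwheel '[[0,0,0,24,6,0,0],[0,0,0,32,7,0,0],[0,0,0,33,7,0,0],[0,0,0,33,7,0,0],[0,0,0,33,7,0,0],[0,0,0,33,7,0,0],[0,0,0,33,7,0,0],[0,0,0,33,7,0,0],[0,0,0,33,7,0,0],[0,0,0,33,7,0,0]]'
python3 -c "
from h import *
go([470,290,190],-8.75)"
```

```text
time: 36.7
tcp_pos: [470.4, 0.6, 186.2]
tool_rot: [-2.383, -2.043, 0.002]
ft_force: [0.6, -0.7, -2.3]
opening: 60.4
grasp_force: 40.0
t 36.7 tcp [470.4   0.6 186.2] yaw -8.79 zaxis [-0.002  0.001 -1.   ] open 60.4 gf 40.0 F [ 0.6 -0.7 -2.3]
turn deg [-0.15 -0.06 -0.04]
shift tool [285.9 -44.6  -3.4]
```

```bash
python3 -m handwheel '[[0,0,0,33,-5,0,0],[0,0,0,36,-6,0,0],[0,0,0,36,-6,0,0],[0,0,0,36,-6,0,0],[0,0,0,36,-6,0,0],[0,0,0,36,-6,0,0],[0,0,0,36,-5,0,0],[0,0,0,30,-4,0,0],[0,0,0,0,0,0,0],[0,0,0,0,0,0,0]]'
python3 - <<'E'
from ov import *
import pickle
snapshot("side");snapshot("side")
ci=camera_info("wrist"); i=snapshot("wrist"); pickle.dump(ci,open("w8.pkl","wb")); cv2.imwrite("pics/w8.png",i)
s=[519.9,388.6]; go([*s,190],-8.75); print(r.observe()['joint_pos'].round(2))
p=proj(ci,[*s,8],True); print(p)
A=tile(i,ci,True,[circ(*s,8,40),circ(*s,28,20),[(*s,28),(*s,58)]],p,100,120,4)
o=r.observe(); bp=o["tcp_pos"]-[0,0,19]; q=proj(ci,bp,True); B=tile(i,ci,True,[circ(bp[0],bp[1],bp[2],31),circ(bp[0],bp[1],bp[2],16)],q,160,192,2.5)
cv2.imwrite("pics/w8b.png",np.hstack([A,B]))
E
```

```text
time: 37.7
tcp_pos: [469.4, 281.4, 186.5]
tool_rot: [-2.384, -2.046, 0.003]
ft_force: [0.4, -0.9, -2.4]
opening: 60.4
grasp_force: 40.0
t 37.85 tcp [470.2 279.9 187.7] yaw -8.93 zaxis [-0.     0.001 -1.   ] open 60.4 gf 40.0 F [ 0.5  0.3 -1.3]
turn deg [-0.03 -0.05 -0.18]
shift tool [115.1  32.3  -2.2]
[-1.3   0.44  0.9   1.94 -0.42  0.96 -0.35]
[347.85706553  79.3007764 ]
```

View pics/w8b.png

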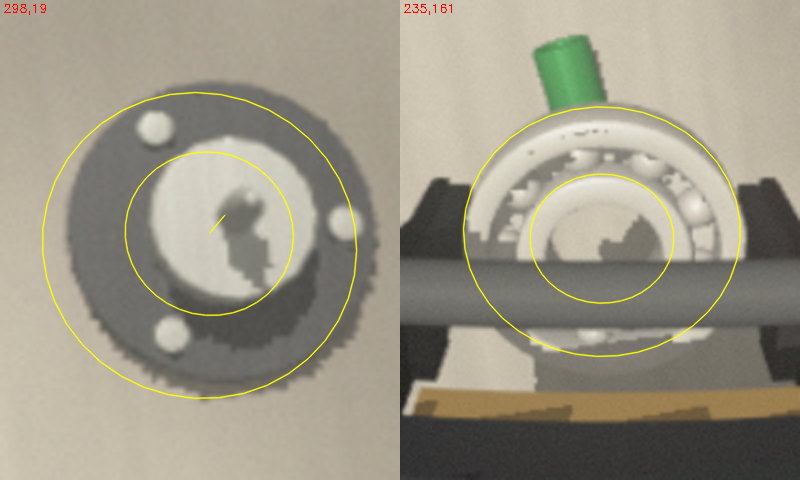

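```bash
python3 - <<'E'
from ov import *
import pickle
ci=pickle.load(open("w8.pkl","rb"))
g=lambda x,y,z:atz(ci,297.5+(x+.5)/4,18.5+(y+.5)/4,z,True)
print("shoulder",g(233,218,28),"foot",g(221,235,8))
tcp=np.array([470,280,187.3]);X=np.array([.155,.988])
for off in(-2,0,2):
    c=circ(*(tcp[:2]+X*off),tcp[2]-11.5,31); p=np.array([(proj(ci,q,True)-[234.5,160.5])*2.5 for q in c])
    print(off,"l,r,top",p[:,0].min()+400,p[:,0].max()+400,p[:,1].min(),p[:,1].max())
E
```

```text
shoulder [526.04189355 391.42698307  28.        ] foot [525.26148875 389.94030616   8.        ]
-2 l,r,top 457.8870267670861 743.9225332816623 125.83552887528029 379.94914844567006
0 l,r,top 457.21444394168714 744.5668849125105 116.28525593028158 373.08043383421676
2 l,r,top 456.5472073284401 745.2066012848151 106.66479728620992 366.12375230184256
```

```bash
python3 -m handwheel '[[0,0,0,30,9,0,0],[0,0,0,30,9,0,0],[0,0,0,30,9,0,0],[0,0,0,28,9,0,0],[0,0,0,0,0,20,0],[0,0,0,0,0,35,0],[0,0,0,0,0,27,0],[0,0,0,0,0,5,0],[0,0,0,0,0,0,0],[0,0,0,0,0,0,0]]'
python3 - <<'E'
from ov import *
import pickle
snapshot("side")
ci=camera_info("scene"); i=snapshot("scene"); cv2.imwrite("pics/s9.png",i); i0=cv2.imread("pics/scene0.png")
go([524.3,391.4,97],-8.75); t=r.observe()["tcp_pos"]; print(t, r.observe()['joint_pos'].round(2))
s=t[:2]; p=proj(ci,[*s,40],False); print(p)
cu=[circ(*s,8,40),circ(*s,28,20),[(*s,28),(*s,58)]]
A=tile(i0,ci,False,cu,p,50,70,8); B=tile(i,ci,False,[circ(*s,t[2]-11.5,31),circ(*s,28,20)],p,50,70,8)
cv2.imwrite("pics/s9b.png",np.hstack([A,B]))
E
```

```text
time: 38.85
tcp_pos: [525.2, 393.0, 103.3]
tool_rot: [-2.385, -2.043, -0.007]
ft_force: [0.3, 0.2, 0.3]
opening: 60.5
grasp_force: 40.0
t 38.95 tcp [525.  393.4 103.5] yaw -8.79 zaxis [ 0.003  0.004 -1.   ] open 60.8 gf 40.0 F [ 0.1 -0.  -1.7]
turn deg [ 0.14 -0.28 -0.04]
shift tool [-2.1 -0.4  6.5]
[525.02024222 393.39820854 103.54716983] [-1.22  0.7   0.76  1.75 -0.59  0.93 -0.36]
[173.6874983  280.29623399]
```

View pics/s9b.png

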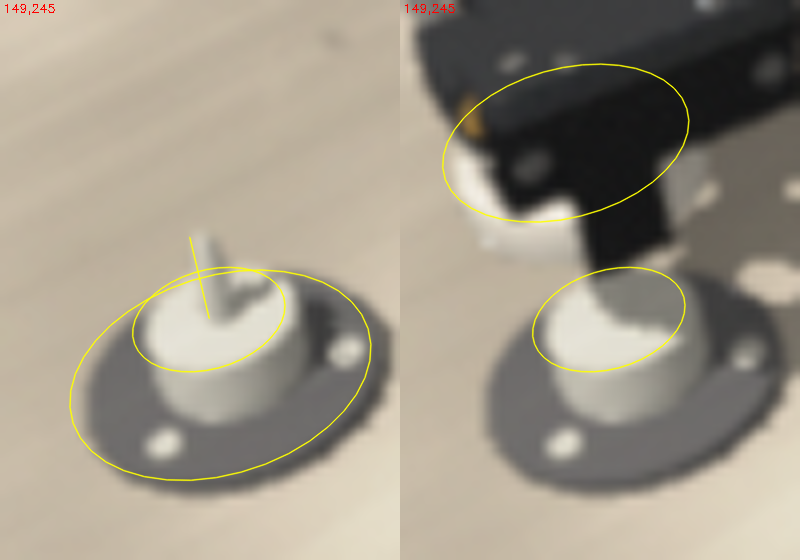

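The scene camera shows the bearing almost over the spindle, with the two offset about equally from prediction, so that is a shared camera bias. I'll lower gently and watch the forces.

```bash
python3 -m handwheel '[[0,0,0,-2,-1.2,0,0],[0,0,0,0,0,0,0],[0,0,0,0,0,8,0],[0,0,0,0,0,8,0],[0,0,0,0,0,4,0],[0,0,0,0,0,3,0],[0,0,0,0,0,0,0],[0,0,0,0,0,0,0],[0,0,0,0,0,0,0],[0,0,0,0,0,0,0]]'
python3 - <<'E'
from h import *
for k in range(3):
    go([523.5,391.5,55.5],-8.75); print(r.observe()["moment"].round(2)); snapshot("side")
E
```

```text
time: 39.95
tcp_pos: [522.6, 391.6, 79.0]
tool_rot: [-2.384, -2.044, -0.004]
ft_force: [-0.3, -0.6, -1.6]
opening: 60.5
grasp_force: 40.0
t 39.95 tcp [522.6 391.6  79. ] yaw -8.76 zaxis [ 0.001  0.003 -1.   ] open 60.5 gf 40.0 F [-0.3 -0.6 -1.6]
turn deg [ 0.04 -0.17 -0.01]
shift tool [ 0.   0.9 23.5]
[-0.08  0.03  0.03]
t 40.0 tcp [522.5 391.5  78.9] yaw -8.77 zaxis [ 0.001  0.003 -1.   ] open 60.6 gf 40.0 F [ 0.5  0.4 -1.9]
turn deg [ 0.04 -0.16 -0.02]
shift tool [ 0.1  0.9 23.4]
[-0.14  0.1  -0.06]
t 40.05 tcp [522.5 391.5  78.9] yaw -8.76 zaxis [ 0.001  0.003 -1.   ] open 60.3 gf 40.0 F [-0.2 -0.7 -2.7]
turn deg [ 0.03 -0.16 -0.01]
shift tool [ 0.1  1.  23.4]
[-0.11  0.08 -0.03]
```

```bash
python3 -m handwheel '[[0,0,0,0,0,2,0],[0,0,0,0,0,2,0],[0,0,0,0,0,2,0],[0,0,0,0,0,2,0],[0,0,0,0,0,0,0],[0,0,0,0,0,0,0],[0,0,0,0,0,0,0],[0,0,0,0,0,0,0],[0,0,0,0,0,0,0],[0,0,0,0,0,0,0]]'
python3 - <<'E'
from h import *
go([523.5,391.5,55.5],-8.75); print(r.observe()["moment"].round(2))
E
```

```text
time: 41.1
tcp_pos: [522.4, 391.5, 70.7]
tool_rot: [-2.384, -2.044, -0.003]
ft_force: [0.5, 0.0, -1.6]
opening: 60.4
grasp_force: 40.0
t 41.1 tcp [522.4 391.5  70.7] yaw -8.76 zaxis [ 0.001  0.003 -1.   ] open 60.4 gf 40.0 F [ 0.5  0.  -1.6]
turn deg [ 0.02 -0.15 -0.01]
shift tool [ 0.1  1.1 15.2]
[-0.06  0.09 -0.02]
```

No contact with the full peg diameter in the bore, so it goes on down to just above the shoulder.

```bash
python3 -m handwheel '[[0,0,0,0,0,3,0],[0,0,0,0,0,3,0],[0,0,0,0,0,3,0],[0,0,0,0,0,2,0],[0,0,0,0,0,2,0],[0,0,0,0,0,0.5,0],[0,0,0,0,0,0,0],[0,0,0,0,0,0,0],[0,0,0,0,0,0,0],[0,0,0,0,0,0,0]]'
python3 - <<'E'
from h import *
go([523.5,391.5,55.5],-8.75); print(r.observe()["moment"].round(2))
E
```

```text
time: 42.1
tcp_pos: [522.5, 391.5, 57.3]
tool_rot: [-2.384, -2.044, -0.004]
ft_force: [0.0, 0.3, -1.2]
opening: 60.7
grasp_force: 40.0
t 42.1 tcp [522.5 391.5  57.3] yaw -8.77 zaxis [ 0.001  0.003 -1.   ] open 60.7 gf 40.0 F [ 0.   0.3 -1.2]
turn deg [ 0.03 -0.15 -0.02]
shift tool [0.2 1.  1.8]
[-0.06  0.03  0.05]
```

```bash
python3 -m handwheel '[[0,0,0,0,0,1,0],[0,0,0,0,0,0.7,0],[0,0,0,0,0,0,0],[0,0,0,0,0,0,0],[0,0,0,0,0,0,100],[0,0,0,0,0,0,100],[0,0,0,0,0,0,100],[0,0,0,0,0,0,100],[0,0,0,0,0,0,100],[0,0,0,0,0,0,100]]'
python3 -m handwheel '[[0,0,0,0,0,-5,100],[0,0,0,0,0,-20,100],[0,0,0,0,0,-40,100],[0,0,0,0,0,-40,100],[0,0,0,0,0,-40,100],[0,0,0,0,0,-40,100],[0,0,0,-30,-10,0,100],[0,0,0,-40,-10,0,100],[0,0,0,-40,0,0,100],[0,0,0,0,0,0,100]]'
python3 - <<'E'
from h import *
i=snapshot("scene"); cv2.imwrite("pics/s10.png",i); snapshot("side")
a=cv2.resize(i[245:330,130:230],(400,340),interpolation=cv2.INTER_CUBIC)
w=snapshot("wrist"); cv2.imwrite("pics/w10.png",w)
ci=camera_info("wrist"); p=proj(ci,[523,391,40],True).astype(int); print(p)
u,v=max(p[0]-50,0),max(p[1]-42,0); b=cv2.resize(w[v:v+85,u:u+100],(400,340),interpolation=cv2.INTER_CUBIC)
c=cv2.resize(i[130:260,195:435],(480,260),interpolation=cv2.INTER_CUBIC); 
out=np.zeros((600,800,3),np.uint8); out[:340,:400]=a; out[:b.shape[0],400:400+b.shape[1]]=b; out[340:,:480]=c; out[340:590,490:790]=cv2.resize(i[60:330,130:454],(300,250))
cv2.imwrite("pics/f.png",out); go([523,391,200])
E
```

```text
time: 43.1
tcp_pos: [522.5, 391.5, 55.6]
tool_rot: [-2.384, -2.044, -0.004]
ft_force: [0.1, -0.4, 0.3]
opening: 86.6
grasp_force: 0.0
time: 44.1
tcp_pos: [485.4, 278.8, 241.1]
tool_rot: [-2.392, -2.033, -0.002]
ft_force: [0.1, 0.8, -0.2]
opening: 87.0
grasp_force: 0.0
[334  87]
t 44.25 tcp [485.9 286.1 240.7] yaw -8.75 zaxis [ 0.001  0.004 -1.   ] open 86.9 gf 0.0 F [-0.6  0.4 -0.5]
shift tool [109.1  20.7  41.2]
```

View pics/f.png

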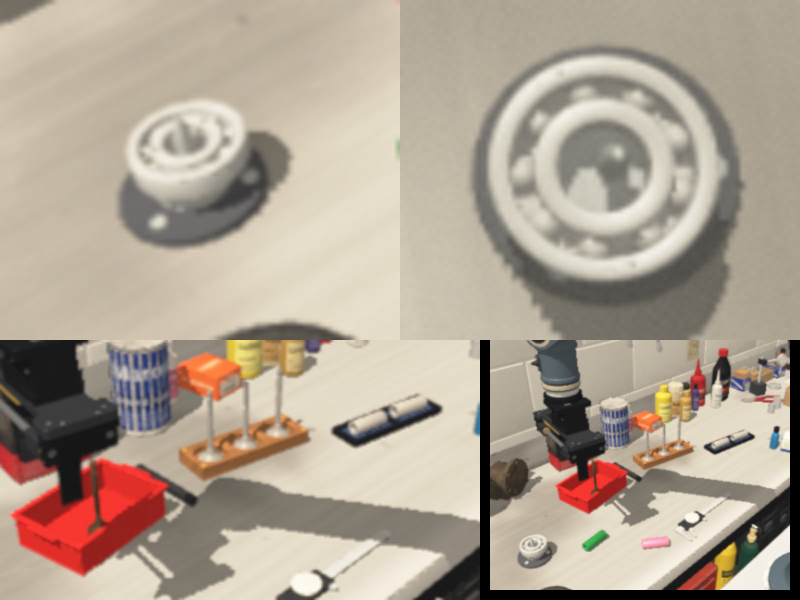

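The final picture shows everything in place:
- The bearing lies flat on the shoulder, with the peg in its bore.
- The clean valve stands in the middle pocket.
- The burnt valve stands in the tray.
- Both pins are in the cradle.
- The gripper touches nothing.

```bash
python3 -c "
from station import workorder
print(workorder.finish_job())"
```

```text
the job is handed in; nothing more can be done
None
```

All five parts are sorted in the order asked: the clean valve in the rack, the burnt valve in the tray, both pins in the cradle and the bearing on the spindle, and the job was handed in at about 44 s.

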